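Put the honed chisels back into their fitted holders

TASK

The sharpening is done and three chisels and a screwdriver lie on the open notched rack. Put each tool into the one holder in the dark-rimmed tray whose blade slot was cut for it - the widest blade in the widest slot, and so on down to the screwdriver in the narrowest - with the handle lying in the V rest and the blade down in the slot, so that the edges are guarded. Lay them in; do not drop them.

Things in the scene. Friction and masses are not known exactly. Their poses are not given: they have to be found in the camera images.
- chisel_wide: Bench chisel with a red faceted handle and a broad flat blade 28 mm wide, first on the open rack. Origin: on the handle's axis at the balance point: grip here, fingers closing along y; 42 mm above the bench. x along the tool to the handle's butt, z up. Handle x = -32 to +82 mm, 27 mm thick; blade x = -68 to -168 mm (slopes, edge 14 mm below the axis). Next tool: 56 mm aside.
- chisel_medium: Bench chisel with a brown turned handle, dark end cap and a flat blade 16 mm wide, first on the open rack. Origin: on the handle's axis at the balance point: grip here, fingers closing along y; 42 mm above the bench. x along the tool to the handle's butt, z up. Handle x = -32 to +82 mm, 27 mm thick; blade x = -68 to -178 mm (slopes, edge 14 mm below the axis). Next tool: 56 mm aside.
- chisel_narrow: Bench chisel with a brown turned handle, dark cap and a slender flat blade 10 mm wide, first on the open rack. Origin: on the handle's axis at the balance point: grip here, fingers closing along y; 42 mm above the bench. x along the tool to the handle's butt, z up. Handle x = -32 to +82 mm, 27 mm thick; blade x = -65 to -171 mm (slopes, edge 14 mm below the axis). Next tool: 56 mm aside.
- screwdriver: Slotted screwdriver with a green handle and a thin round shank 6.6 mm thick, first on the open rack. Origin: on the handle's axis at the balance point: grip here, fingers closing along y; 42 mm above the bench. x along the tool to the handle's butt, z up. Handle x = -27 to +77 mm, 26 mm thick; blade x = -27 to -142 mm (straight). Next tool: 56 mm aside.
- holder_wide: Fixed light-on-dark wooden holder, 55 x 284 mm, in the dark-rimmed tray, the one with the widest blade slot: 40 mm, open above, bevelled, x = -143 to -255 mm, walls 47 mm high. V rest for the handle at x = -8 to 8 mm, 40 mm high; between them only the 8 mm base. Origin: underside below the V; x to the handle end, z up. A seated tool's origin is at (-63, 0, 37) mm, axes parallel.
- holder_medium: Fixed light-on-dark wooden holder, 55 x 284 mm, in the dark-rimmed tray, the one with the second widest blade slot: 28 mm, open above, bevelled, x = -143 to -255 mm, walls 47 mm high. V rest for the handle at x = -8 to 8 mm, 40 mm high; between them only the 8 mm base. Origin: underside below the V; x to the handle end, z up. A seated tool's origin is at (-63, 0, 37) mm, axes parallel.
- holder_narrow: Fixed light-on-dark wooden holder, 55 x 284 mm, in the dark-rimmed tray, the one with the third widest blade slot: 20 mm, open above, bevelled, x = -143 to -255 mm, walls 47 mm high. V rest for the handle at x = -8 to 8 mm, 40 mm high; between them only the 8 mm base. Origin: underside below the V; x to the handle end, z up. A seated tool's origin is at (-63, 0, 37) mm, axes parallel.
- holder_thin: Fixed light-on-dark wooden holder, 55 x 284 mm, in the dark-rimmed tray, the one with the narrowest blade slot: 13 mm, open above, bevelled, x = -143 to -255 mm, walls 47 mm high. V rest for the handle at x = -8 to 8 mm, 40 mm high; between them only the 8 mm base. Origin: underside below the V; x to the handle end, z up. A seated tool's origin is at (-63, 0, 37) mm, axes parallel.

How it is judged:
By the outcome, as a careful person would: the job done as asked, in the order asked, and still so for the second after the job is handed in, with the robot touching nothing.
It also fails if it takes over 102 s, if anything falls off the work surface, if the arm or the gripper's body presses on something with over 40 N, if the wrist force passes 120 N, or if a joint passes its speed limit or range.

ROBOT

A 6-joint arm with a two-finger parallel gripper is mounted at the origin on the work surface; the furniture and walls round the work are solid. World frame = base frame: x ahead of the robot, y to its left, z up, the work surface at z = 0. Lengths are in mm, angles in rad, forces in N, time in s.
With the tool pointing down it reaches from about 275 to 1000 mm from the base axis. Payload 8.4 kg.
Tool frame: the origin (TCP) lies on the centre line of the jaws, within the pads' length; the fingertips stand 17 mm ahead of it and the grasp point (between the pads) lies 2 mm behind it; z points along the fingers, y is the line along which they close (so a half turn about z gives the same grasp; the last joint's range is limited). The gripper opens to 85 mm and grips with 20 to 120 N. Pads are 22 mm wide; open, the fingers measure 114 mm over their backs; the gripper's body (76 mm by 85 mm) begins 54 mm behind the grasp point. The pads swing forward as they close: fully open they stand 13 mm farther back than shut.
Start: joints at [1.127, 0.353, 1.633, -0, 1.155, -0.002], TCP at [267.229, 564.993, 248.281] pointing down, gripper open.
Joint ranges: [-2.63, 2.63], [-0.92, 2.1], [0.06, 2.66], [-1.3, 4.44], [0, 2.69], [-3.02, 3.02]. Speed limits (rad/s): [2.22, 2.22, 2.79, 3.14, 3.14, 3.14].

INTERFACE

Orientations are given as [roll, pitch, yaw] about the fixed x, y, z axes, in that order (R = Rz(yaw) Ry(pitch) Rx(roll)).
In Python, from rig import r, eyes gives the robot as it stands. The module is installed in compiled form; this text tells all that it offers.
- The arm moves only by the shell command python3 -m inch 'ROWS' [FORCE]. ROWS is JSON, a list of rows, each a list of 7 numbers: the shift along the tool's x, y, z in m, then the turn, a rotation vector about the tool's x, y, z in degrees, then the closure, from -1 (fully open) to 1 (shut). In form: [[x, y, z, rx, ry, rz, gripper], ...]. A call has 1 to 8 rows; each row shifts and turns the commanded pose from where the row before left it, along the tool's axes as they then stand; what a row does not reach is not made up. A row lasts 1/10 s, in which the tool goes at most 50 mm and 8.59 degrees, less where a joint would pass 70% of its speed; a pose out of reach is approached as far as the arm can. A call with a gripper value outside its range is refused whole. The fingers move at their own pace and stop on an object; FORCE is the grip in N (left out, the last holds). Time passes only in rows, so rows that do not move let the fingers close. It gives the time, the measured TCP pose, the force, the opening and the grip force at its end, in the units of the state.
- r.sense(): the state, without advancing time (a new reading comes with each control period).
- eyes.grab_frame(name): name is "scene" or "top"; returns a dict with "img" (384x512x3 uint8, blue, green, red), "fx", "fy", "cx", "cy" (pixels), "R" (3x3) and "t" (3): a world point X has camera coordinates R X + t. Camera axes: x right, y down, z forward; pixel columns grow to the right and rows downward; lengths in mm; the calibration is good to about 2 mm. A picture is of the moment at which its call begins. There is no depth.
- r.sign_off(): hands the job in; it is judged then, once.
The state is a dict: "clock": time; "qpos": joint angles; "qvel": joint speeds; "joint_efforts": joint torques, N m; "eef_pos": TCP position; "tcp_rot": TCP orientation; "contact_force": force on the tool from outside, world axes, zero at the start; "wrist_torque": the same for the moment, N m; "opening": opening from 0.0 (shut) to 1.0 (fully open); "grasp_force": force on a finger pad.
Only numpy, scipy, OpenCV 4.12 (cv2) and the standard library are available. Lean on these libraries where they do the work, as an engineer would, in place of code of your own. Each camera call takes 0.05 s, during which the arm holds its last target. There are 200 camera calls.

## Working session

There is one attempt and no reset: what is moved stays moved. The work goes in short steps, Python scripts to look and compute and a shell command to move; the robot and the scene stay as the last step left them, time stands still between calls to the robot, and variables do not carry over. Pictures are saved under pics/ and viewed, at most 14 in all, crops included, and the job is handed in when it is done.

```bash
mkdir -p pics; python3 - <<'E'
from rig import r,eyes
import cv2
for n in("top","scene"):
    f=eyes.grab_frame(n);cv2.imwrite(f"pics/{n}0.png",cv2.resize(f["img"],(800,600),interpolation=cv2.INTER_CUBIC))
    print(n,f["fx"],f["fy"],f["cx"],f["cy"],f["R"],f["t"])
print(r.sense())
E
```

```text
top 452.4105034027115 452.4105034027115 254.92779542706703 198.44669040282025 [[-0.02069389 -0.99972801 -0.01075471]
 [-0.98753114  0.02211813 -0.15586225]
 [ 0.15605773  0.00739522 -0.98772025]] [-84.69330767 543.51268289 963.54104706]
scene 397.4019312422894 397.4019312422894 255.0083271796113 192.07378922879934 [[-0.60139805 -0.79889851  0.00903055]
 [-0.57425715  0.42437792 -0.70009436]
 [ 0.55547197 -0.42622124 -0.71399324]] [230.51928335 407.89888079 568.05983238]
{'clock': 0.1, 'qpos': array([ 1.12657620e+00,  3.53595931e-01,  1.63408269e+00,  5.88819953e-06,
        1.15519129e+00, -2.43003693e-03]), 'qvel': array([-1.02802819e-04, -3.99944996e-05, -2.85906069e-03, -9.93434063e-05,
        2.63722953e-03,  2.07562839e-03]), 'joint_efforts': array([-1.21189038e-03, -6.06353116e+01, -3.42821324e+01, -2.00804411e-04,
        3.98071294e-03,  5.87985852e-06]), 'eef_pos': array([267.05994006, 564.60808877, 247.61628581]), 'tcp_rot': array([-3.14031541e+00, -8.48767253e-06,  2.69980018e+00]), 'contact_force': array([ 0.26522713, -0.07192044,  0.1477259 ]), 'wrist_torque': array([-0.00254836,  0.01937929,  0.03233662]), 'grasp_force': 0.0, 'opening': 0.9996046333662857}
```

View pics/top0.png

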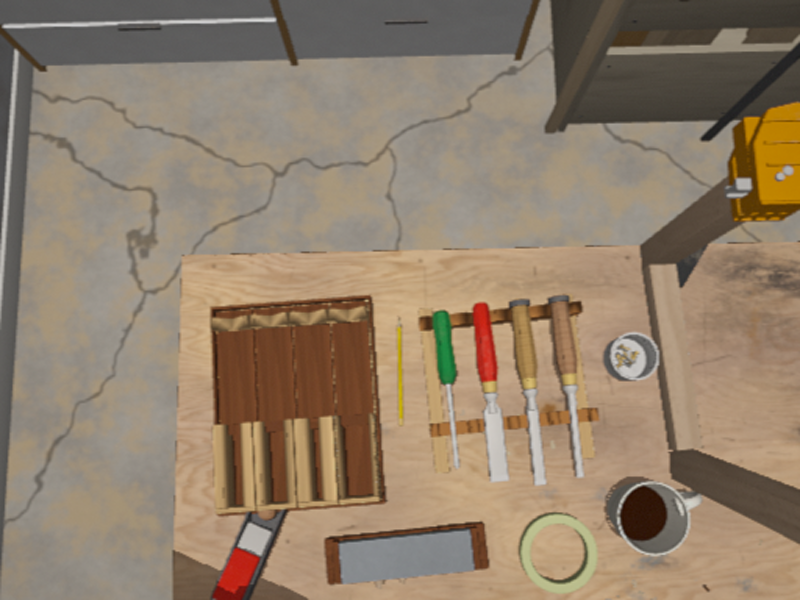

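View pics/scene0.png

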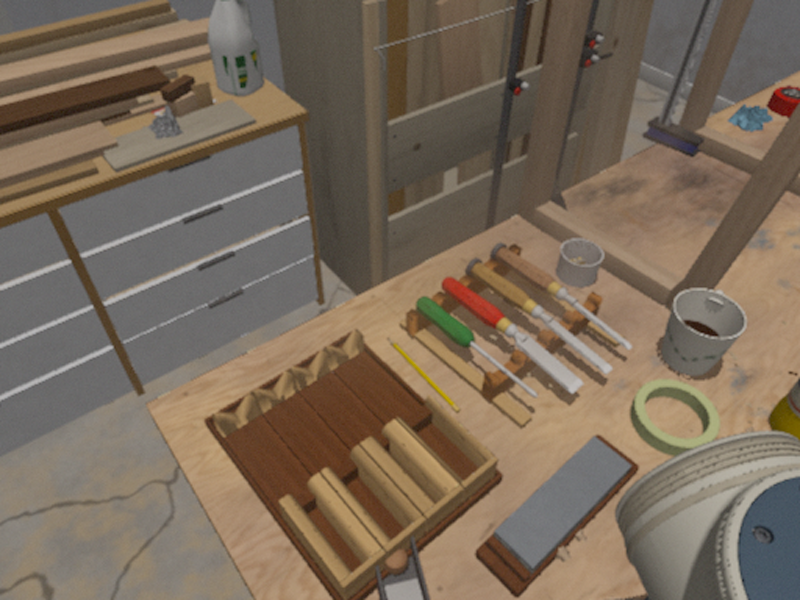

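The top view shows, in 800x600 px, four tools with their handles up (+x). Left to right they are the screwdriver (445,390), red wide chisel (488,390), and two brown chisels (528,390) and (567,385). The tray of four holders spans (213-383, 297-515), with V rests at the top and slots at the bottom. I'll enlarge both areas.

```bash
cat >h.py <<'E'
from rig import r,eyes
import cv2,numpy as np
def px2w(f,u,v,z):
    d=f["R"].T@np.array([(u-f["cx"])/f["fx"],(v-f["cy"])/f["fy"],1]);c=-f["R"].T@f["t"]
    return (c+d*(z-c[2])/d[2])[:2].round(1)
def crop(f,u0,v0,w,h,s,name):
    cv2.imwrite("pics/"+name,cv2.resize(f["img"][v0:v0+h,u0:u0+w],None,fx=s,fy=s,interpolation=cv2.INTER_CUBIC))
E
python3 - <<'E'
from h import *
f=eyes.grab_frame("top")
crop(f,262,185,125,130,4.6,"tools.png");crop(f,130,182,120,150,4,"hold.png")
print(-f["R"].T@f["t"])
E
```

```text
[ 384.61503741 -103.81735439 1035.51126122]
```

View pics/tools.png

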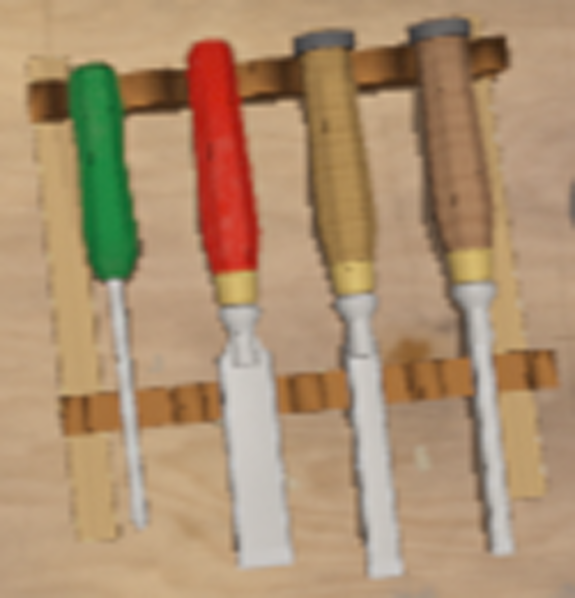

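View pics/hold.png

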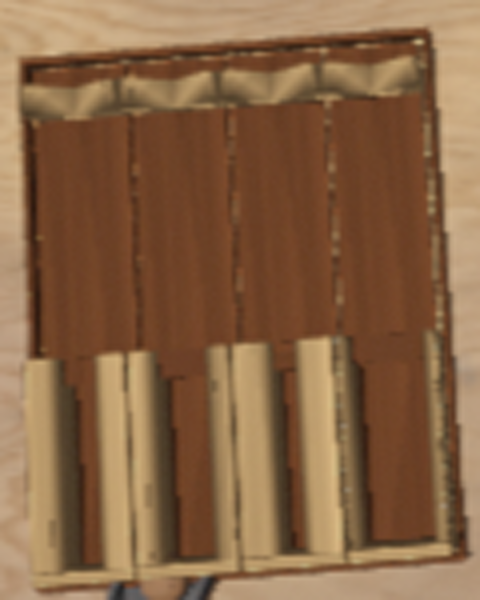

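The tools crop shows these butt centres: green (92,66), red (210,42), light brown (325,35), dark brown (440,25). The light brown blade is broader, so it's the medium, and the dark brown one is the narrow. The holder crop shows the rightmost slot as the widest and the second from left as medium. I need metric widths to tell the 1st and 3rd apart.

```bash
cat >>h.py <<'E'
def rect(f,x0,x1,y0,y1,z,s):
    # metric image: up=+x, left=+y, s px/mm
    W=np.float32([[x1,y1],[x1,y0],[x0,y0],[x0,y1]]);P=[]
    for x,y in W:
        c=f["R"]@np.array([x,y,z])+f["t"];P.append([f["fx"]*c[0]/c[2]+f["cx"],f["fy"]*c[1]/c[2]+f["cy"]])
    w,h=int((y1-y0)*s),int((x1-x0)*s)
    M=cv2.getPerspectiveTransform(np.float32(P),np.float32([[0,0],[w,0],[w,h],[0,h]]))
    return cv2.warpPerspective(f["img"],M,(w,h),flags=cv2.INTER_CUBIC)
E
python3 - <<'E'
from h import *
f=eyes.grab_frame("top")
T=lambda u,v,z:px2w(f,262+u/4.6,185+v/4.6,z)
for n,P in dict(scr=[(92,66),(113,278),(139,522)],wide=[(210,42),(236,272),(238,303),(265,563)],med=[(325,35),(352,265),(356,293),(384,574)],nar=[(440,25),(469,250),(473,285),(502,552)]).items():
    print(n,*[T(*p,z) for p,z in zip(P,[42,42,42,28] if len(P)>3 else [42,42,42])])
H=lambda u,v,z:px2w(f,130+u/4,182+v/4,z)
for p in [(22,60),(430,30),(467,557),(35,590)]: print('tray',H(*p,20),H(*p,50))
im=rect(f,380,700,110,350,50,2.5)
cv2.imwrite("pics/rect.png",cv2.resize(im,(600,800))[:,:][200:] if 0 else im[:, :][int(800*0.0):][:600] if 0 else cv2.resize(im,(450,600)))
E
```

```text
scr [ 538.2 -156.5] [ 436.1 -163.4] [ 322.5 -171.9]
wide [ 548.7 -213.8] [ 437.7 -221.8] [ 423.  -222.2] [ 301.5 -231.6]
med [ 550.9 -269.5] [ 439.8 -277. ] [ 426.6 -278.2] [ 295.3 -287.3]
nar [ 554.5 -325.2] [ 445.7 -332.8] [ 429.2 -333.8] [ 304.3 -343.3]
tray [554.5 176. ] [549.5 167.7]
tray [566.6 -56.9] [561.2 -58.3]
tray [274.5 -72.8] [277.8 -73.7]
tray [261.7 162.9] [265.3 155. ]
```

View pics/rect.png

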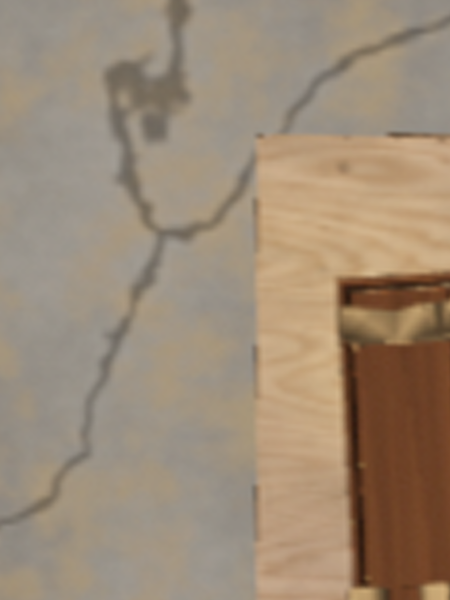

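That crop was mis-aimed: it shows floor and only the tray's left corner. The computed tray corners are x 262–567 and y −73–176. I'll redo it aligned with the tray, which is yawed about 3°.

```bash
python3 - <<'E'
from h import *
f=eyes.grab_frame("top")
im=rect(f,260,385,-85,170,50,3)
cv2.imwrite("pics/rect2.png",im);print(im.shape)
im=rect(f,520,570,-70,180,45,3)
g=rect(f,310,350,-85,170,50,2)
cv2.imwrite("pics/rect3.png",im)
E
```

```text
(375, 765, 3)
```

View pics/rect2.png

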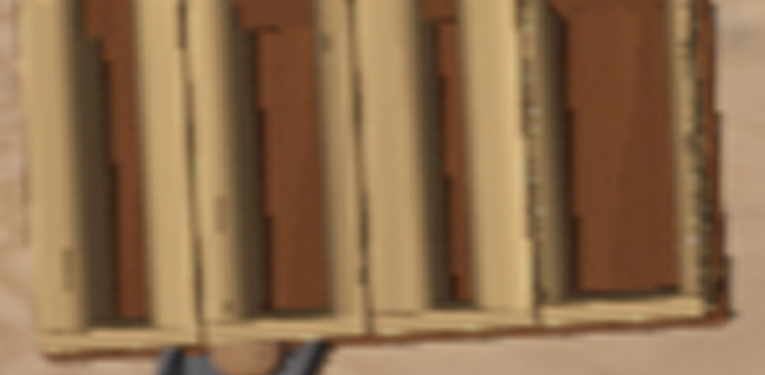

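View pics/rect3.png

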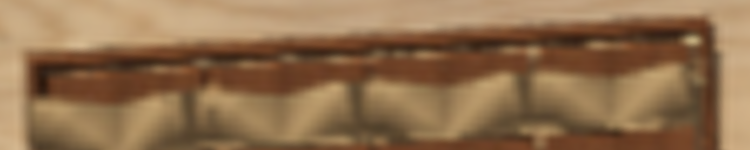

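The metric view at 3 px/mm gives the slot gaps: H1 (u 80–147) about 22 mm, H2 about 29 mm, H3 (425–467) about 14 mm, H4 about 43 mm. So left to right they are narrow, medium, thin and wide. The holder boundaries show a tray yaw of 3.0° and the tools a yaw of 4.1°. The second crop puts the V centres at y ≈ 145, 89, 33 and −23.

First I'll turn the gripper to yaw 184.1° and half close it.

```bash
cat >>h.py <<'E'
def togo(x,y,z,yawdeg):
    from scipy.spatial.transform import Rotation as Ro
    s=r.sense();R=Ro.from_euler("xyz",s["tcp_rot"]);T=Ro.from_euler("xyz",[180,0,yawdeg],degrees=True)
    d=R.inv().apply(np.array([x,y,z])-s["eef_pos"]);rv=(R.inv()*T).as_rotvec(degrees=True)
    print("shift mm",d.round(1),"rot",rv.round(2),"F",s["contact_force"].round(1),"t",round(s["clock"],2),"z",s["eef_pos"].round(1),"open",round(s["opening"],3),"grip",round(s["grasp_force"],1))
E
python3 -m inch '[[0,0,0,0,0,-7.35,0],[0,0,0,0,0,-7.35,0],[0,0,0,0,0,-7.35,0],[0,0,0,0,0,-7.35,0],[0,0,0,0,0,0,0]]' 60
python3 - <<'E'
from h import *
togo(468,-220,120,184.1)
f=eyes.grab_frame("top")
H=lambda u,v,z:px2w(f,130+u/4,182+v/4,z)
# wall front top corners (x=-143)
for p in [(142,350),(222,346),(250,343),(318,338),(112,354)]: print('wf',H(*p,51))
# end of walls  (x=-255)
for u,v in [(290,318),(120,325),(445,305),(620,296)]: print('we',(385-v/3,170-u/3))
# V front face top peak (x=-8,z~44)
for p in [(120,107),(220,103),(320,97)]: print('V',H(*p,44))
E
```

```text
clock: 0.75
eef_pos: [267.2, 564.9, 248.2]
tcp_rot: [-3.141, -0.0, -3.068]
contact_force: [0.4, 0.4, 0.9]
opening: 0.497
grasp_force: 0.0
shift mm [-142.9 -797.5  128.3] rot [-0.01 -0.01  0.1 ] F [0.4 0.4 0.9] t 0.75 z [267.2 564.9 248.2] open 0.497 grip 0.0
wf [389.5  99.4]
wf [390.8  56.2]
wf [392.1  41.1]
wf [394.    4.5]
wf [387.7 115.6]
we (279.0, 73.33333333333333)
we (276.6666666666667, 130.0)
we (283.3333333333333, 21.666666666666657)
we (286.3333333333333, -36.66666666666666)
V [522.9 114.4]
V [523.9  58.9]
V [526.    3.5]
```

```bash
python3 -m inch '[[-0.006,-0.033,0.0,0,0,0,0],[-0.006,-0.033,0.0,0,0,0,0],[-0.006,-0.033,0.0,0,0,0,0],[-0.006,-0.033,0.0,0,0,0,0],[-0.006,-0.033,0.0,0,0,0,0],[-0.006,-0.033,0.0,0,0,0,0],[-0.006,-0.033,0.0,0,0,0,0],[-0.006,-0.033,0.0,0,0,0,0]]' >/dev/null
python3 -m inch '[[-0.006,-0.033,0.0,0,0,0,0],[-0.006,-0.033,0.0,0,0,0,0],[-0.006,-0.033,0.0,0,0,0,0],[-0.006,-0.033,0.0,0,0,0,0],[-0.006,-0.033,0.0,0,0,0,0],[-0.006,-0.033,0.0,0,0,0,0],[-0.006,-0.033,0.0,0,0,0,0],[-0.006,-0.033,0.0,0,0,0,0]]' >/dev/null
python3 -m inch '[[-0.006,-0.033,0.016,0,0,0,0],[-0.006,-0.033,0.016,0,0,0,0],[-0.006,-0.033,0.016,0,0,0,0],[-0.006,-0.033,0.016,0,0,0,0],[-0.006,-0.033,0.016,0,0,0,0],[-0.006,-0.033,0.016,0,0,0,0],[-0.006,-0.033,0.016,0,0,0,0],[0,0,0,0,0,0,0]]'
python3 -c "
from h import *
togo(468,-220,40,184.1)"
```

```text
clock: 3.2
eef_pos: [459.3, -185.1, 134.7]
tcp_rot: [-3.141, -0.001, -3.077]
contact_force: [-0.2, 0.3, -0.7]
opening: 0.498
grasp_force: 0.0
shift mm [ -6.6 -35.4  94.7] rot [-0.01 -0.06 -0.38] F [-0.2  0.3 -0.7] t 3.2 z [ 459.3 -185.1  134.7] open 0.498 grip 0.0
```

```bash
python3 -m inch '[[-0.003,-0.018,0,0,0,0,0],[-0.0035,-0.0175,0,0,0,-0.38,0],[0,0,0.03,0,0,0,0],[0,0,0.025,0,0,0,0],[0,0,0,0,0,0,0]]'
python3 - <<'E'
from h import *
togo(468,-220,40,184.1)
f=eyes.grab_frame("top");crop(f,220,150,170,180,3.3,"g1.png")
f=eyes.grab_frame("scene");cv2.imwrite("pics/g1s.png",f["img"])
E
```

```text
clock: 3.7
eef_pos: [466.4, -216.5, 79.4]
tcp_rot: [3.14, -0.004, -3.065]
contact_force: [-0.7, 0.4, 0.4]
opening: 0.499
grasp_force: 0.0
shift mm [-1.4 -3.7 39.4] rot [ 0.12 -0.21  0.28] F [-0.7  0.4  0.4] t 3.7 z [ 466.4 -216.5   79.4] open 0.499 grip 0.0
```

View pics/g1.png

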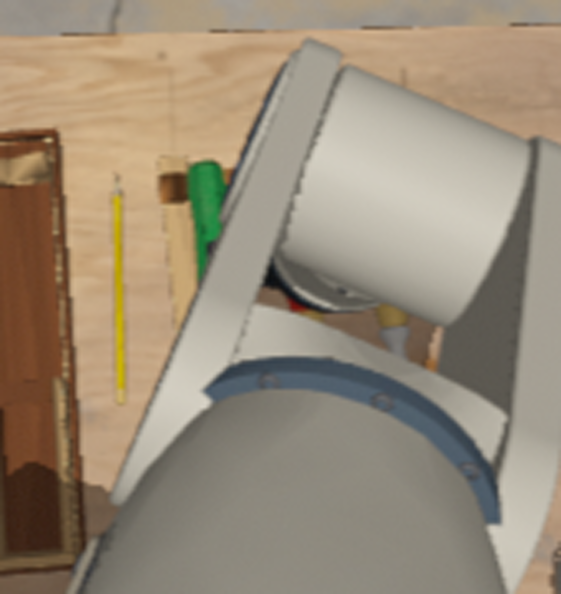

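The top view is blocked by the arm, so I'll trust the numbers and descend while watching the force.

```bash
python3 -m inch '[[-0.0014,-0.0037,0,0.1,-0.2,0.25,0],[0,0,0.012,0,0,0,0],[0,0,0.012,0,0,0,0],[0,0,0.010,0,0,0,0],[0,0,0.005,0,0,0,0],[0,0,0,0,0,0,0]]'
python3 -c "
from h import *
togo(468,-220,40,184.1)"
```

```text
clock: 4.4
eef_pos: [469.1, -220.5, 41.1]
tcp_rot: [-3.141, 0.002, -3.068]
contact_force: [0.6, 0.2, -0.5]
opening: 0.5
grasp_force: 0.0
shift mm [1.1 0.5 1.1] rot [-0.04  0.1   0.12] F [ 0.6  0.2 -0.5] t 4.4 z [ 469.1 -220.5   41.1] open 0.5 grip 0.0
```

```bash
python3 - <<'E'
from h import *
f=eyes.grab_frame("scene");crop(f,230,130,190,140,4.2,"g2.png")
E
```

```text
(no output)
```

View pics/g2.png

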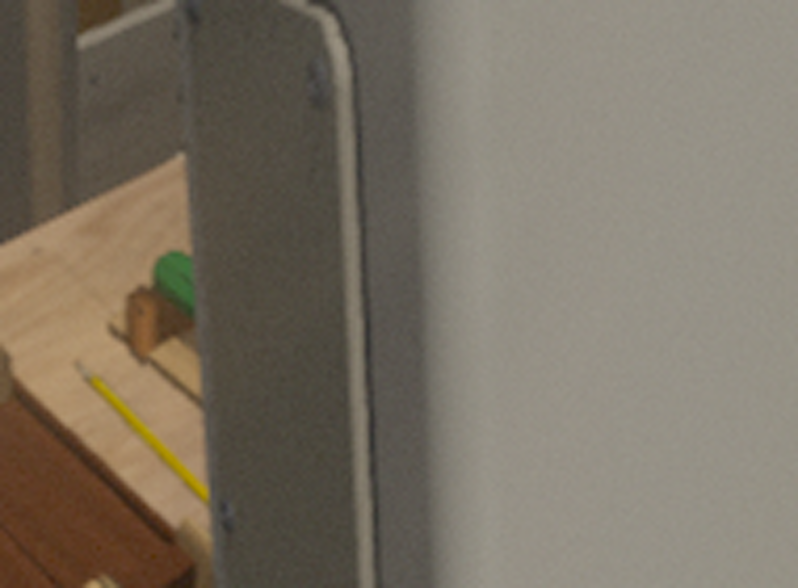

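The arm blocks this view as well, but there is no contact force. Closing now.

```bash
python3 -m inch '[[0,0,0,0,0,0,0.2],[0,0,0,0,0,0,0.35],[0,0,0,0,0,0,0.6],[0,0,0,0,0,0,1],[0,0,0,0,0,0,1],[0,0,0,0,0,0,1]]' 60
python3 -c "
from h import *
togo(468,-220,40,184.1)"
```

```text
clock: 5.05
eef_pos: [469.9, -220.6, 42.8]
tcp_rot: [-3.14, 0.004, -3.067]
contact_force: [-0.7, 4.1, 5.5]
opening: 0.281
grasp_force: 58.4
shift mm [1.9 0.7 2.8] rot [-0.1   0.21  0.16] F [-0.7  4.1  5.5] t 5.05 z [ 469.9 -220.6   42.8] open 0.281 grip 58.4
```

```bash
python3 -m inch '[[0,0,-0.005,0,0,0,1],[0,0,-0.01,0,0,0,1],[0,0,-0.02,0,0,0,1],[0,0,-0.025,0,0,0,1],[0,0,-0.025,0,0,0,1],[0,0,0,0,0,0,1]]'
python3 -c "
from h import *
s=r.sense();print(s['wrist_torque'].round(2))
togo(476,-26.2,110,183)"
```

```text
clock: 5.65
eef_pos: [471.5, -221.8, 130.9]
tcp_rot: [-3.137, 0.009, -3.068]
contact_force: [0.8, -1.3, -1.9]
opening: 0.283
grasp_force: 58.7
[ 0.04 -0.04 -0.01]
shift mm [-18.6 194.9  20.2] rot [-0.27  0.51  1.2 ] F [ 0.8 -1.3 -1.9] t 5.65 z [ 471.5 -221.8  130.9] open 0.283 grip 58.7
```

```bash
python3 -m inch '[[-0.002,0.015,0,0,0,0.3,1],[-0.003,0.03,0,0,0,0.3,1],[-0.003,0.035,0,-0.1,0.2,0.3,1],[-0.003,0.035,0,-0.1,0.2,0.3,1],[-0.003,0.035,0,0,0,0,1],[-0.003,0.03,0,0,0,0,1],[-0.002,0.015,0,0,0,0,1],[0,0,0,0,0,0,1]]'
python3 -c "
from h import *
togo(476,-26.2,110,183)"
python3 -m inch '[[0,0,0,0,0,0,1],[0,0,0,0,0,0,1]]' >/dev/null
python3 - <<'E'
from h import *
togo(476,-26.2,60,183)
f=eyes.grab_frame("top");g=eyes.grab_frame("scene")
a=cv2.resize(f["img"][170:340,120:290],(400,400));b=cv2.resize(g["img"][150:384,100:370],(400,347));b=cv2.copyMakeBorder(b,0,53,0,0,0)
cv2.imwrite("pics/p1.png",np.hstack([a,b]))
E
```

```text
clock: 6.45
eef_pos: [476.6, -23.4, 127.0]
tcp_rot: [3.14, -0.004, -3.087]
contact_force: [-0.0, -0.9, -1.2]
opening: 0.284
grasp_force: 58.7
shift mm [ 0.7 -2.8 17. ] rot [ 0.11 -0.22  0.14] F [-0.  -0.9 -1.2] t 6.45 z [476.6 -23.4 127. ] open 0.284 grip 58.7
shift mm [ 0.5 -0.7 67.1] rot [ 0.09 -0.21 -0.01] F [-0.5 -0.2 -1.5] t 6.65 z [476.8 -25.6 127.1] open 0.28 grip 58.7
```

View pics/p1.png

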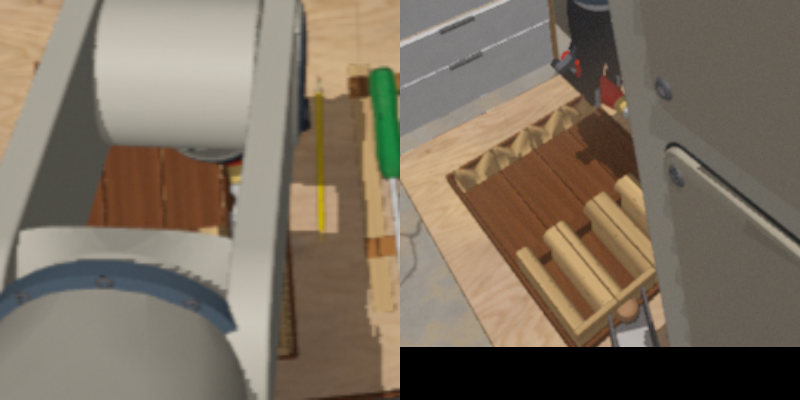

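The red chisel is level in the jaws over the tray, though most of the view is blocked. I'll lower it in stages, watching the force.

```bash
python3 -m inch '[[0.0005,-0.0007,0.015,0,-0.2,0,1],[0,0,0.02,0,0,0,1],[0,0,0.015,0,0,0,1],[0,0,0.01,0,0,0,1],[0,0,0.005,0,0,0,1],[0,0,0,0,0,0,1]]'
python3 -c "
from h import *
togo(476,-26.2,40,183)"
python3 -m inch '[[0,0,0.005,0,0,0,1],[0,0,0.005,0,0,0,1],[0,0,0.003,0,0,0,1],[0,0,0,0,0,0,1]]'
python3 -c "
from h import *
togo(476,-26.2,40,183)"
```

```text
clock: 7.35
eef_pos: [476.1, -25.8, 61.9]
tcp_rot: [3.14, -0.001, -3.089]
contact_force: [0.0, 0.3, -0.4]
opening: 0.278
grasp_force: 58.7
shift mm [ 0.1 -0.5 21.9] rot [ 0.11 -0.05 -0.01] F [ 0.   0.3 -0.4] t 7.35 z [476.1 -25.8  61.9] open 0.278 grip 58.7
clock: 7.75
eef_pos: [476.1, -25.5, 49.0]
tcp_rot: [3.14, -0.001, -3.089]
contact_force: [0.1, 0.1, -1.1]
opening: 0.279
grasp_force: 58.7
shift mm [ 0.2 -0.7  9. ] rot [ 0.1  -0.03  0.02] F [ 0.1  0.1 -1.1] t 7.75 z [476.1 -25.5  49. ] open 0.279 grip 58.7
```

```bash
for i in 1 2 3 4; do :; done; python3 -m inch '[[0,0,0.002,0,0,0,1],[0,0,0.002,0,0,0,1],[0,0,0,0,0,0,1]]'
python3 -m inch '[[0,0,0.0015,0,0,0,1],[0,0,0,0,0,0,1]]'
python3 -m inch '[[0,0,0.0015,0,0,0,1],[0,0,0,0,0,0,1]]'
```

```text
clock: 8.05
eef_pos: [476.5, -25.5, 45.3]
tcp_rot: [3.14, 0.0, -3.089]
contact_force: [-0.0, -0.3, -0.1]
opening: 0.277
grasp_force: 58.6
clock: 8.25
eef_pos: [476.7, -25.7, 44.1]
tcp_rot: [3.14, 0.001, -3.089]
contact_force: [-1.5, -3.0, 5.2]
opening: 0.28
grasp_force: 58.8
clock: 8.45
eef_pos: [476.8, -26.0, 43.6]
tcp_rot: [3.14, 0.001, -3.089]
contact_force: [-5.5, -5.3, 21.3]
opening: 0.279
grasp_force: 60.3
```

Contact at 44 mm fits a seated tool on a tray floor of about 6 mm. Releasing gently.

```bash
python3 -m inch '[[0,0,-0.001,0,0,0,1],[0,0,0,0,0,0,0.4],[0,0,0,0,0,0,0.3],[0,0,0,0,0,0,0.15],[0,0,0,0,0,0,0.0],[0,0,0,0,0,0,0]]'
python3 -m inch '[[0,0,-0.01,0,0,0,0],[0,0,-0.02,0,0,0,0],[0,0,-0.03,0,0,0,0],[0,0,-0.03,0,0,0,0],[0,0,0,0,0,0,0]]'
python3 -c "
from h import *
togo(471,-274.9,130,184.1)"
```

```text
clock: 9.05
eef_pos: [476.3, -25.4, 43.2]
tcp_rot: [3.14, -0.0, -3.089]
contact_force: [-0.4, -0.0, 0.2]
opening: 0.501
grasp_force: 0.0
clock: 9.55
eef_pos: [478.8, -25.8, 137.3]
tcp_rot: [3.14, 0.007, -3.089]
contact_force: [0.2, 0.1, -0.6]
opening: 0.499
grasp_force: 0.0
shift mm [  21.  -248.4    6.9] rot [ 0.06  0.38 -1.08] F [ 0.2  0.1 -0.6] t 9.55 z [478.8 -25.8 137.3] open 0.499 grip 0.0
```

```bash
python3 -m inch '[[0.002,-0.02,0,0,0.1,-0.3,0],[0.003,-0.035,0,0,0.1,-0.3,0],[0.003,-0.035,0,0,0.1,-0.3,0],[0.003,-0.035,0,0,0.1,-0.2,0],[0.003,-0.035,0,0,0,0,0],[0.003,-0.035,0,0,0,0,0],[0.003,-0.033,0,0,0,0,0],[0.001,-0.02,0,0,0,0,0]]' >/dev/null
python3 -m inch '[[0,0,0,0,0,0,0],[0,0,0,0,0,0,0],[0,0,0,0,0,0,0]]' >/dev/null
python3 - <<'E'
from h import *
togo(471,-274.9,60,184.1)
f=eyes.grab_frame("top");g=eyes.grab_frame("scene")
a=cv2.resize(f["img"][180:335,130:285],(400,400),interpolation=cv2.INTER_CUBIC);b=cv2.resize(g["img"][190:384,120:330],(400,370));b=cv2.copyMakeBorder(b,0,30,0,0,0)
cv2.imwrite("pics/p2.png",np.hstack([a,b]))
E
```

```text
shift mm [ 0.1 -1.6 72.7] rot [ 0.15 -0.43  0.04] F [-0.6  0.5 -0.1] t 10.65 z [ 471.6 -273.5  132.7] open 0.5 grip 0.0
```

View pics/p2.png

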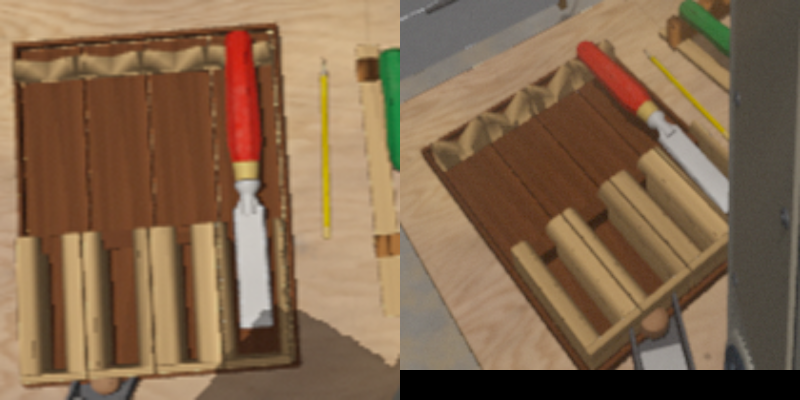

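The wide chisel lies in the rightmost holder, with its handle at the V (px 238,60) and its blade in the slot (px 257,326). I'll check its position numerically and descend on the medium chisel.

```bash
python3 -m inch '[[0,-0.0014,0.02,0.1,-0.4,0,0],[0,0,0.025,0,0,0,0],[0,0,0.02,0,0,0,0],[0,0,0.012,0,0,0,0],[0,0,0.01,0,0,0,0],[0,0,0.005,0,0,0,0],[0,0,0,0,0,0,0]]'
python3 - <<'E'
from h import *
togo(471,-274.9,40,184.1)
f=eyes.grab_frame("top")
c,s=np.cos(np.radians(3)),np.sin(np.radians(3))
for u,v,z in [(238,32,43),(246,165,43),(246,180,43),(257,326,29)]:
    x,y=px2w(f,130+u*155/400,180+v*155/400,z);print("s,n",round(x*c+y*s,1),round(-x*s+y*c,1))
E
```

```text
clock: 11.45
eef_pos: [471.8, -275.7, 40.7]
tcp_rot: [3.141, -0.0, -3.07]
contact_force: [0.1, 0.0, -0.0]
opening: 0.501
grasp_force: 0.0
shift mm [0.8 0.8 0.7] rot [ 0.02 -0.02  0.03] F [ 0.1  0.  -0. ] t 11.45 z [ 471.8 -275.7   40.7] open 0.501 grip 0.0
s,n 554.7 -52.9
s,n 440.0 -52.6
s,n 427.4 -51.8
s,n 305.4 -52.4
```

Its position matches the target to about 1.5 mm and it lies parallel to the holder. Gripping the medium chisel.

```bash
python3 -m inch '[[0,0,0,0,0,0,0.2],[0,0,0,0,0,0,0.35],[0,0,0,0,0,0,0.6],[0,0,0,0,0,0,1],[0,0,0,0,0,0,1],[0,0,0,0,0,0,1]]' 60
python3 -m inch '[[0,0,-0.005,0,0,0,1],[0,0,-0.01,0,0,0,1],[0,0,-0.02,0,0,0,1],[0,0,-0.025,0,0,0,1],[0,0,-0.025,0,0,0,1],[0,0,0,0,0,0,1]]'
python3 -c "
from h import *
togo(470.1,85.3,130,183)"
```

```text
clock: 12.1
eef_pos: [472.2, -275.9, 41.8]
tcp_rot: [-3.141, 0.001, -3.069]
contact_force: [-0.3, 2.0, 5.5]
opening: 0.283
grasp_force: 58.4
clock: 12.7
eef_pos: [473.8, -277.1, 129.7]
tcp_rot: [-3.138, 0.005, -3.07]
contact_force: [0.3, -0.1, -1.4]
opening: 0.278
grasp_force: 58.8
shift mm [-22.3 361.7  -1.4] rot [-0.19  0.29  1.11] F [ 0.3 -0.1 -1.4] t 12.7 z [ 473.8 -277.1  129.7] open 0.278 grip 58.8
```

```bash
python3 -m inch '[[-0.001,0.015,0,0,0,0.2,1],[-0.002,0.03,0,0,0,0.2,1],[-0.002,0.035,0,-0.1,0.1,0.2,1],[-0.002,0.035,0,-0.1,0.1,0.2,1],[-0.002,0.035,0,0,0.1,0.2,1],[-0.002,0.035,0,0,0,0.1,1],[-0.002,0.035,0,0,0,0,1],[-0.002,0.035,0,0,0,0,1]]' >/dev/null
python3 -m inch '[[-0.002,0.035,0,0,0,0,1],[-0.002,0.035,0,0,0,0,1],[-0.002,0.025,0,0,0,0,1],[-0.001,0.012,0,0,0,0,1],[0,0,0,0,0,0,1],[0,0,0,0,0,0,1],[0,0,0,0,0,0,1]]' >/dev/null
python3 -c "
from h import *
togo(470.1,85.3,60,183)"
```

```text
shift mm [ 2.2 -0.7 66.5] rot [ 0.19 -0.34 -0.03] F [ 0.5 -0.  -1.3] t 14.2 z [472.7  85.9 126.5] open 0.28 grip 58.8
```

```bash
python3 -m inch '[[0.002,-0.0007,0.015,0.1,-0.3,0,1],[0,0,0.02,0,0,0,1],[0,0,0.015,0,0,0,1],[0,0,0.012,0,0,0,1],[0,0,0.008,0,0,0,1],[0,0,0.005,0,0,0,1],[0,0,0.003,0,0,0,1],[0,0,0,0,0,0,1]]'
python3 -c "
from h import *
togo(470.1,85.3,44,183)"
```

```text
clock: 15.0
eef_pos: [471.1, 86.1, 48.8]
tcp_rot: [3.14, -0.0, -3.089]
contact_force: [0.6, 0.1, -1.6]
opening: 0.282
grasp_force: 58.8
shift mm [ 1.  -0.8  4.8] rot [ 0.1  -0.    0.01] F [ 0.6  0.1 -1.6] t 15.0 z [471.1  86.1  48.8] open 0.282 grip 58.8
```

```bash
python3 -m inch '[[0.001,-0.0008,0.002,0,0,0,1],[0,0,0.0015,0,0,0,1],[0,0,0,0,0,0,1]]'
python3 -m inch '[[0,0,0.0015,0,0,0,1],[0,0,0,0,0,0,1]]'
python3 -m inch '[[0,0,0.001,0,0,0,1],[0,0,0,0,0,0,1]]'
```

```text
clock: 15.3
eef_pos: [470.0, 85.3, 45.4]
tcp_rot: [3.14, 0.0, -3.089]
contact_force: [0.0, -0.0, -0.8]
opening: 0.28
grasp_force: 58.8
clock: 15.5
eef_pos: [470.0, 85.3, 43.8]
tcp_rot: [3.14, 0.0, -3.089]
contact_force: [0.6, 0.0, -2.1]
opening: 0.278
grasp_force: 58.8
clock: 15.7
eef_pos: [470.1, 85.3, 42.8]
tcp_rot: [3.14, 0.0, -3.089]
contact_force: [-0.7, 0.1, 0.0]
opening: 0.278
grasp_force: 58.8
```

```bash
python3 -m inch '[[0,0,0.001,0,0,0,1],[0,0,0,0,0,0,1]]'
python3 -m inch '[[0,0,0.001,0,0,0,1],[0,0,0,0,0,0,1]]'
```

```text
clock: 15.9
eef_pos: [470.3, 85.2, 42.3]
tcp_rot: [3.14, 0.0, -3.089]
contact_force: [-1.6, -2.6, 8.5]
opening: 0.278
grasp_force: 59.7
clock: 16.1
eef_pos: [470.3, 85.0, 42.0]
tcp_rot: [3.14, 0.0, -3.089]
contact_force: [-5.5, -4.7, 21.5]
opening: 0.278
grasp_force: 60.9
```

Seated at 42.3 mm. Releasing and going for the narrow chisel.

```bash
python3 -m inch '[[0,0,-0.001,0,0,0,1],[0,0,0,0,0,0,0.4],[0,0,0,0,0,0,0.3],[0,0,0,0,0,0,0.15],[0,0,0,0,0,0,0.0],[0,0,0,0,0,0,0]]'
python3 -m inch '[[0,0,-0.01,0,0,0,0],[0,0,-0.02,0,0,0,0],[0,0,-0.03,0,0,0,0],[0,0,-0.03,0,0,0,0],[0,0,0,0,0,0,0],[0,0,0,0,0,0,0]]'
python3 -c "
from h import *
togo(475,-331,130,184.1)"
```

```text
clock: 16.7
eef_pos: [470.0, 85.4, 41.7]
tcp_rot: [3.14, -0.0, -3.089]
contact_force: [-0.4, -0.9, -0.2]
opening: 0.497
grasp_force: 0.0
clock: 17.3
eef_pos: [470.5, 85.3, 132.8]
tcp_rot: [3.14, 0.002, -3.089]
contact_force: [0.6, -0.1, -0.7]
opening: 0.5
grasp_force: 0.0
shift mm [  17.5 -415.9    1.9] rot [ 0.12  0.12 -1.08] F [ 0.6 -0.1 -0.7] t 17.3 z [470.5  85.3 132.8] open 0.5 grip 0.0
```

```bash
python3 -m inch '[[0.001,-0.02,0,0,0,-0.2,0],[0.002,-0.035,0,0,0,-0.2,0],[0.002,-0.035,0,0,0,-0.2,0],[0.002,-0.035,0,0,0,-0.2,0],[0.002,-0.035,0,0,0,-0.2,0],[0.002,-0.035,0,0,0,0,0],[0.002,-0.035,0,0,0,0,0],[0.002,-0.035,0,0,0,0,0]]' >/dev/null
python3 -m inch '[[0.002,-0.035,0,0,0,0,0],[0.002,-0.035,0,0,0,0,0],[0.001,-0.035,0,0,0,0,0],[0.001,-0.03,0,0,0,0,0],[0,-0.015,0,0,0,0,0],[0,0,0,0,0,0,0],[0,0,0,0,0,0,0],[0,0,0,0,0,0,0]]' >/dev/null
python3 - <<'E'
from h import *
togo(475,-331,60,184.1)
f=eyes.grab_frame("top")
cv2.imwrite("pics/p3.png",cv2.resize(f["img"][170:340,130:390],(780,510),interpolation=cv2.INTER_CUBIC))
E
```

```text
shift mm [ 1.3 -2.3 70.6] rot [ 0.16 -0.05 -0.03] F [ 0.1 -0.   0.5] t 18.9 z [ 476.3 -328.8  130.7] open 0.5 grip 0.0
```

View pics/p3.png

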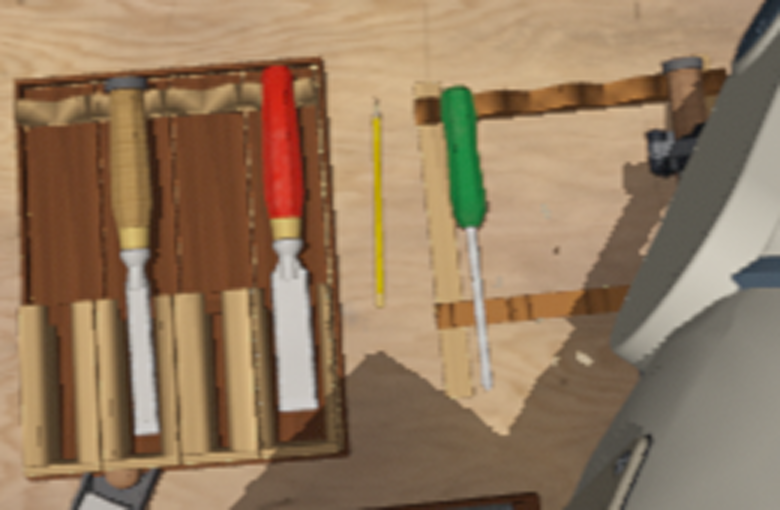

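The medium chisel lies in the second holder (butt 125,80; tip 147,434). The screwdriver and the narrow chisel are undisturbed on the rack.

```bash
python3 -m inch '[[0.001,-0.0023,0.02,0.1,0,0,0],[0,0,0.025,0,0,0,0],[0,0,0.02,0,0,0,0],[0,0,0.012,0,0,0,0],[0,0,0.008,0,0,0,0],[0,0,0.005,0,0,0,0],[0,0,0,0,0,0,0]]'
python3 - <<'E'
from h import *
togo(475,-331,40,184.1)
f=eyes.grab_frame("top")
c,s=np.cos(np.radians(3)),np.sin(np.radians(3))
for u,v,z in [(125,80,43),(134,230,43),(135,247,43),(147,434,29)]:
    x,y=px2w(f,130+u/3,170+v/3,z);print("s,n",round(x*c+y*s,1),round(-x*s+y*c,1))
E
```

```text
clock: 19.65
eef_pos: [475.8, -332.5, 41.0]
tcp_rot: [3.141, -0.0, -3.071]
contact_force: [0.6, -0.4, -0.0]
opening: 0.501
grasp_force: 0.0
shift mm [0.7 1.5 1. ] rot [ 0.01 -0.   -0.07] F [ 0.6 -0.4 -0. ] t 19.65 z [ 475.8 -332.5   41. ] open 0.501 grip 0.0
s,n 553.5 60.0
s,n 442.2 58.3
s,n 429.8 58.2
s,n 295.7 58.2
```

```bash
python3 -m inch '[[0,0,0,0,0,0,0.2],[0,0,0,0,0,0,0.35],[0,0,0,0,0,0,0.6],[0,0,0,0,0,0,1],[0,0,0,0,0,0,1],[0,0,0,0,0,0,1]]' 60
python3 -m inch '[[0,0,-0.005,0,0,0,1],[0,0,-0.01,0,0,0,1],[0,0,-0.02,0,0,0,1],[0,0,-0.025,0,0,0,1],[0,0,-0.025,0,0,0,1],[0,0,0,0,0,0,1]]'
python3 -c "
from h import *
togo(467.2,141.5,130,183)"
```

```text
clock: 20.3
eef_pos: [476.0, -332.6, 41.9]
tcp_rot: [-3.141, 0.0, -3.071]
contact_force: [-1.2, 2.9, 6.8]
opening: 0.282
grasp_force: 58.3
clock: 20.9
eef_pos: [477.6, -334.1, 130.0]
tcp_rot: [-3.138, 0.005, -3.072]
contact_force: [0.5, -0.5, -1.1]
opening: 0.276
grasp_force: 58.6
shift mm [-22.8 475.2  -1.7] rot [-0.22  0.28  1.01] F [ 0.5 -0.5 -1.1] t 20.9 z [ 477.6 -334.1  130. ] open 0.276 grip 58.6
```

```bash
python3 -m inch '[[-0.001,0.015,0,0,0,0.2,1],[-0.001,0.03,0,0,0,0.2,1],[-0.002,0.035,0,-0.1,0.1,0.2,1],[-0.002,0.035,0,-0.1,0.1,0.2,1],[-0.002,0.035,0,0,0.1,0.2,1],[-0.002,0.035,0,0,0,0,1],[-0.002,0.035,0,0,0,0,1],[-0.002,0.035,0,0,0,0,1]]' >/dev/null
python3 -m inch '[[-0.002,0.035,0,0,0,0,1],[-0.002,0.035,0,0,0,0,1],[-0.002,0.035,0,0,0,0,1],[-0.001,0.035,0,0,0,0,1],[-0.001,0.035,0,0,0,0,1],[-0.001,0.03,0,0,0,0,1],[0,0.014,0,0,0,0,1],[0,0,0,0,0,0,1]]' >/dev/null
python3 -m inch '[[0,0,0,0,0,0,1],[0,0,0,0,0,0,1]]' >/dev/null
python3 -c "
from h import *
togo(467.3,140.6,60,183)"
```

```text
shift mm [ 4.3 -0.3 67. ] rot [ 0.18 -0.35 -0.02] F [ 0.6  0.2 -1.2] t 22.7 z [472. 141. 127.] open 0.279 grip 58.6
```

```bash
python3 -m inch '[[0.002,-0.0005,0.015,0.1,-0.3,0,1],[0.002,0,0.02,0,0,0,1],[0,0,0.015,0,0,0,1],[0,0,0.012,0,0,0,1],[0,0,0.008,0,0,0,1],[0,0,0.005,0,0,0,1],[0,0,0.003,0,0,0,1],[0,0,0,0,0,0,1]]'
python3 -c "
from h import *
togo(467.3,140.6,44,183)"
```

```text
clock: 23.5
eef_pos: [468.4, 141.3, 49.3]
tcp_rot: [3.14, -0.0, -3.089]
contact_force: [-0.1, 0.1, -2.4]
opening: 0.277
grasp_force: 58.5
shift mm [ 1.1 -0.6  5.3] rot [ 0.1  -0.    0.01] F [-0.1  0.1 -2.4] t 23.5 z [468.4 141.3  49.3] open 0.277 grip 58.5
```

```bash
python3 -m inch '[[0.001,-0.0006,0.002,0,0,0,1],[0,0,0.002,0,0,0,1],[0,0,0.0015,0,0,0,1],[0,0,0,0,0,0,1]]'
python3 -m inch '[[0,0,0.001,0,0,0,1],[0,0,0,0,0,0,1]]'
python3 -m inch '[[0,0,0.001,0,0,0,1],[0,0,0,0,0,0,1]]'
```

```text
clock: 23.9
eef_pos: [467.4, 140.8, 43.8]
tcp_rot: [3.14, 0.0, -3.089]
contact_force: [0.3, 0.3, -2.0]
opening: 0.282
grasp_force: 58.2
clock: 24.1
eef_pos: [467.5, 140.7, 42.9]
tcp_rot: [3.14, 0.0, -3.089]
contact_force: [-0.1, 0.4, 0.1]
opening: 0.273
grasp_force: 58.2
clock: 24.3
eef_pos: [467.5, 140.6, 42.4]
tcp_rot: [3.14, 0.0, -3.089]
contact_force: [-2.0, -1.8, 9.3]
opening: 0.275
grasp_force: 59.3
```

Seated. Releasing and going for the screwdriver.

```bash
python3 -m inch '[[0,0,0,0,0,0,0.4],[0,0,0,0,0,0,0.3],[0,0,0,0,0,0,0.15],[0,0,0,0,0,0,0.0],[0,0,0,0,0,0,0]]'
python3 -m inch '[[0,0,-0.01,0,0,0,0],[0,0,-0.02,0,0,0,0],[0,0,-0.03,0,0,0,0],[0,0,-0.03,0,0,0,0],[0,0,0,0,0,0,0],[0,0,0,0,0,0,0]]'
python3 -c "
from h import *
togo(462,-162,130,184.1)"
```

```text
clock: 24.8
eef_pos: [467.3, 140.7, 41.8]
tcp_rot: [3.14, -0.0, -3.089]
contact_force: [0.2, 0.0, 0.1]
opening: 0.501
grasp_force: 0.0
clock: 25.4
eef_pos: [467.8, 140.7, 132.9]
tcp_rot: [3.139, 0.002, -3.089]
contact_force: [-1.2, -0.2, -1.2]
opening: 0.502
grasp_force: 0.0
shift mm [  21.8 -302.     2.1] rot [ 0.13  0.13 -1.08] F [-1.2 -0.2 -1.2] t 25.4 z [467.8 140.7 132.9] open 0.502 grip 0.0
```

```bash
python3 -m inch '[[0.002,-0.02,0,0,0,-0.2,0],[0.002,-0.035,0,0,0,-0.2,0],[0.002,-0.035,0,0,0,-0.2,0],[0.002,-0.035,0,0,0,-0.2,0],[0.002,-0.035,0,0,0,-0.2,0],[0.003,-0.035,0,0,0,0,0],[0.003,-0.035,0,0,0,0,0],[0.002,-0.035,0,0,0,0,0]]' >/dev/null
python3 -m inch '[[0.002,-0.025,0,0,0,0,0],[0.001,-0.012,0,0,0,0,0],[0,0,0,0,0,0,0],[0,0,0,0,0,0,0],[0,0,0,0,0,0,0]]' >/dev/null
python3 - <<'E'
from h import *
togo(462,-162,60,184.1)
E
```

```text
shift mm [ 3.8 -0.9 71. ] rot [ 0.13 -0.04 -0.03] F [-0.9 -0.2 -0.4] t 26.7 z [ 465.8 -161.   131. ] open 0.498 grip 0.0
```

```bash
python3 -m inch '[[0.003,-0.0005,0.02,0.1,0,0,0],[0.001,0,0.025,0,0,0,0],[0,0,0.02,0,0,0,0],[0,0,0.012,0,0,0,0],[0,0,0.008,0,0,0,0],[0,0,0.005,0,0,0,0],[0,0,0,0,0,0,0],[0,0,0,0,0,0,0]]'
python3 -m inch '[[0,0,0,0,0,0,0.2],[0,0,0,0,0,0,0.35],[0,0,0,0,0,0,0.6],[0,0,0,0,0,0,1],[0,0,0,0,0,0,1],[0,0,0,0,0,0,1]]' 60
python3 -m inch '[[0,0,-0.005,0,0,0,1],[0,0,-0.01,0,0,0,1],[0,0,-0.02,0,0,0,1],[0,0,-0.025,0,0,0,1],[0,0,-0.025,0,0,0,1],[0,0,0,0,0,0,1]]'
python3 -c "
from h import *
togo(473.1,29,130,183)"
```

```text
clock: 27.5
eef_pos: [462.4, -163.0, 41.8]
tcp_rot: [-3.141, 0.001, -3.071]
contact_force: [-0.1, 0.2, 0.2]
opening: 0.498
grasp_force: 0.0
clock: 28.1
eef_pos: [462.3, -163.0, 41.9]
tcp_rot: [-3.141, 0.001, -3.071]
contact_force: [-0.3, 1.0, 5.5]
opening: 0.277
grasp_force: 58.5
clock: 28.7
eef_pos: [464.0, -163.7, 129.7]
tcp_rot: [-3.139, 0.005, -3.072]
contact_force: [0.5, -0.4, -0.5]
opening: 0.28
grasp_force: 58.8
shift mm [-22.6 191.5  -0.6] rot [-0.13  0.31  1.01] F [ 0.5 -0.4 -0.5] t 28.7 z [ 464.  -163.7  129.7] open 0.28 grip 58.8
```

```bash
python3 -m inch '[[-0.002,0.015,0,0,0,0.3,1],[-0.003,0.03,0,0,0.1,0.3,1],[-0.003,0.035,0,0,0.2,0.3,1],[-0.003,0.035,0,-0.1,0,0.1,1],[-0.003,0.035,0,0,0,0,1],[-0.003,0.028,0,0,0,0,1],[-0.002,0.013,0,0,0,0,1],[0,0,0,0,0,0,1]]' >/dev/null
python3 -m inch '[[0,0,0,0,0,0,1],[0,0,0,0,0,0,1]]' >/dev/null
python3 -c "
from h import *
togo(473.1,28.8,60,183)"
```

```text
shift mm [-3.6  0.6 66.2] rot [ 0.09 -0.32 -0.03] F [ 0.2 -0.  -1.9] t 29.7 z [469.9  27.9 126.2] open 0.278 grip 59.0
```

```bash
python3 -m inch '[[-0.002,0.0005,0.015,0.1,-0.3,0,1],[-0.0015,0,0.02,0,0,0,1],[0,0,0.015,0,0,0,1],[0,0,0.012,0,0,0,1],[0,0,0.006,0,0,0,1],[0,0,0.003,0,0,0,1],[0,0,0,0,0,0,1],[0,0,0,0,0,0,1]]'
python3 -c "
from h import *
togo(473.1,28.8,44,183)"
```

```text
clock: 30.5
eef_pos: [473.8, 29.6, 55.8]
tcp_rot: [3.142, 0.001, -3.089]
contact_force: [0.4, -0.2, -0.8]
opening: 0.277
grasp_force: 59.0
shift mm [ 0.8 -0.7 11.8] rot [0.   0.05 0.01] F [ 0.4 -0.2 -0.8] t 30.5 z [473.8  29.6  55.8] open 0.277 grip 59.0
```

```bash
python3 -m inch '[[0.0007,-0.0007,0.003,0,0,0,1],[0,0,0.003,0,0,0,1],[0,0,0.003,0,0,0,1],[0,0,0.002,0,0,0,1],[0,0,0.001,0,0,0,1],[0,0,0,0,0,0,1]]'
python3 -m inch '[[0,0,0.001,0,0,0,1],[0,0,0,0,0,0,1]]'
python3 -m inch '[[0,0,0.001,0,0,0,1],[0,0,0,0,0,0,1]]'
```

```text
clock: 31.1
eef_pos: [472.7, 28.8, 43.3]
tcp_rot: [-3.142, -0.0, -3.089]
contact_force: [0.3, 0.1, 1.7]
opening: 0.28
grasp_force: 59.2
clock: 31.3
eef_pos: [472.8, 28.7, 43.0]
tcp_rot: [-3.141, 0.0, -3.089]
contact_force: [-2.5, -2.0, 12.3]
opening: 0.279
grasp_force: 60.4
clock: 31.5
eef_pos: [472.8, 28.7, 42.8]
tcp_rot: [-3.141, 0.0, -3.089]
contact_force: [-7.9, -2.2, 27.8]
opening: 0.277
grasp_force: 62.0
```

Seated. Releasing, retreating and checking.

```bash
python3 -m inch '[[0,0,-0.0015,0,0,0,1],[0,0,0,0,0,0,0.4],[0,0,0,0,0,0,0.3],[0,0,0,0,0,0,0.15],[0,0,0,0,0,0,0.0],[0,0,0,0,0,0,0]]'
python3 -m inch '[[0,0,-0.01,0,0,0,0],[0,0,-0.02,0,0,0,0],[0,0,-0.03,0,0,0,0],[0,0,-0.03,0,0,0,0],[0,0,-0.03,0,0,0,0],[0,0,0,0,0,0,0]]'
python3 -m inch '[[0,-0.02,0,0,0,0,0],[0,-0.04,0,0,0,0,0],[0,-0.04,0,0,0,0,0],[0,-0.04,0,0,0,0,0],[0,-0.04,0,0,0,0,0],[0,-0.04,0,0,0,0,0],[0,-0.04,0,0,0,0,0],[0,-0.04,0,0,0,0,0]]' >/dev/null
python3 -m inch '[[0,-0.04,0,0,0,0,0],[0,-0.02,0,0,0,0,0],[0,0,0,0,0,0,0],[0,0,0,0,0,0,0]]'
python3 - <<'E'
from h import *
f=eyes.grab_frame("top");g=eyes.grab_frame("scene")
a=cv2.resize(f["img"][180:335,130:260],(420,500),interpolation=cv2.INTER_CUBIC);b=cv2.resize(g["img"][190:384,120:330],(380,351));b=cv2.copyMakeBorder(b,0,149,0,0,0)
cv2.imwrite("pics/end.png",np.hstack([a,b]))
E
```

```text
clock: 32.1
eef_pos: [472.7, 28.8, 42.7]
tcp_rot: [3.142, -0.0, -3.089]
contact_force: [0.7, 0.0, -0.3]
opening: 0.5
grasp_force: 0.0
clock: 32.7
eef_pos: [475.2, 29.0, 167.1]
tcp_rot: [3.142, 0.007, -3.089]
contact_force: [0.4, 0.1, -0.3]
opening: 0.503
grasp_force: 0.0
clock: 33.9
eef_pos: [491.2, -329.9, 162.4]
tcp_rot: [3.14, -0.001, -3.09]
contact_force: [-0.0, 0.3, 0.9]
opening: 0.498
grasp_force: 0.0
```

View pics/end.png

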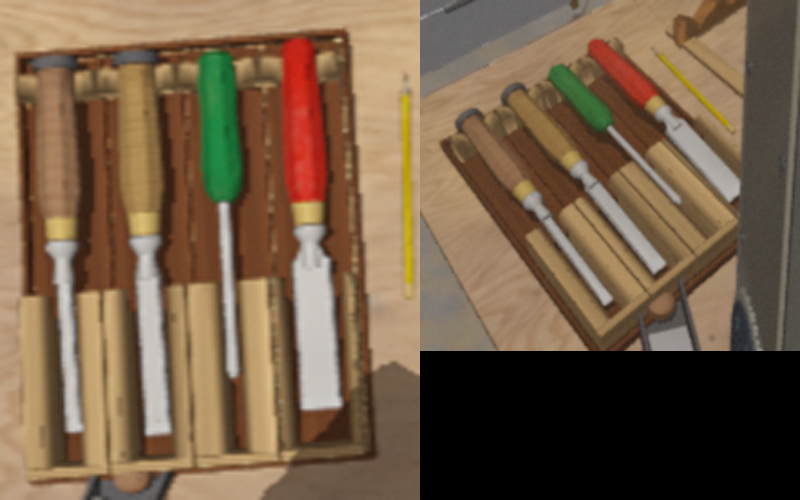

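All four tools lie in their own holders with the handles in the Vs and the blades between the slot walls: narrow (75,430), medium (158,433), screwdriver (233,375), wide (320,405). The gripper is clear of everything.

```bash
python3 -c "
from rig import r
print(r.sign_off())"
```

```text
the job is handed in; nothing more can be done
None
```

All three chisels and the screwdriver are laid in their matching holders, checked in the final pictures, and the job was handed in at about 34 s of the 102 s allowed; no verdict came back.

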